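Stop check of a brake lever on the inspection bench

ROBOT

A 7-joint arm with a two-finger parallel gripper is mounted at the origin on the work surface. World frame = base frame: x ahead of the robot, y to its left, z up, the work surface at z = 0. Lengths are in m, angles in rad, forces in N, time in s.
With the tool pointing down it reaches from about 0.4 to 0.85 m from the base axis. Payload 4.5 kg.
Tool frame: the origin (TCP) lies midway between the tips of the shut fingers; the grasp point (between the pads) lies 19 mm behind it; z points along the fingers, y is the direction in which the jaws open and shut (so a half turn about z gives the same grasp; the last joint's range is limited). The gripper opens to 88 mm and grips with 3 to 60 N. Pads are 18 mm wide; open, the fingers measure 123 mm over their backs; the gripper's body (75 mm by 187 mm) begins 45 mm behind the grasp point.
Start: joints at [1.213, 0.689, -0.195, 1.565, 0.157, 0.902, -0.215], TCP at [0.239, -0.578, 0.239] pointing down, gripper open.
Joint ranges: [-3.01, 3.01], [-0.46, 2.08], [-1.47, 1.51], [0.13, 2.56], [-1, 4.14], [0.04, 2.09], [-2.66, 2.66]. Speed limits (rad/s): [2.57, 2.57, 3.14, 3.14, 3.14, 3.14, 3.14].

INTERFACE

Orientations are given as a unit quaternion [x, y, z, w].
In Python, from plant import get_state, snapshot, finish_job, find_in gives the robot as it stands.
- The arm moves only by the shell command python3 -m creep 'ROWS' [OPENING] [FORCE]. ROWS is JSON, one flat list of numbers, 6 for each row, row after row: the shift along the tool's x, y, z in mm, then the turn, a rotation vector about the tool's x, y, z in degrees. In form: [tx, ty, tz, wx, wy, wz, tx, ty, tz, wx, wy, wz, ...]. A call has 1 to 5 rows; each row shifts and turns the pose as measured when the row begins, along the tool's axes as they then stand; what a row does not reach is not made up. A row lasts 1/12 s, in which the tool goes at most 41.7 mm and 7.16 degrees, less where a joint would pass 70% of its speed; a pose out of reach is approached as far as the arm can. A call is refused whole if a number of a shift passes 41.7 or a number of a turn 7.16, either way. A call with a gripper value outside its range is refused whole. OPENING is the finger opening in mm, from 0 to 88.1, set as the call begins (- or left out, the last holds). The fingers move at their own pace and stop on an object; FORCE is the grip in N (left out, the last holds). Time passes only in rows, so rows that do not move let the fingers close. It gives the time, the measured TCP pose, the force and the opening at its end, in the units of the state.
- get_state(): the state, without advancing time (a new reading comes with each control period).
- snapshot(name): name is "side" or "top" or "wrist"; returns a dict with "color" (384x512x3 uint8, red, green, blue), "intrinsics" (3x3 intrinsics, pixels), "extrinsics" (4x4, takes a point from world to camera coordinates). Camera axes: x right, y down, z forward; pixel columns grow to the right and rows downward; lengths in m; the calibration is good to about 2 mm. A picture is of the moment at which its call begins. There is no depth.
- finish_job(): hands the job in, once; it reports no verdict.
Trained networks look in the newest picture that a camera, given by its name, has taken for a name from the list of things; names that differ only in an ending like _2 or _b are one class to them, and where a whole thing is asked for, a point or a joint stands for the part that bears it (a point fixed in the world has none). Each returns a list of dicts, best first, with "score" (0 to 1); they miss things now and then, are a little off and sometimes report something else, mostly with a low value. They report only what shows in the picture. A call takes as long as a camera call.
- find_in(thing, camera): "xy" ([column, row] in pixels, amid what is visible of it).
The state is a dict: "clock": time; "q": joint angles; "qd": joint speeds; "joint_torque": joint torques, N m; "tool_pos": TCP position; "eef_rot": TCP orientation; "contact_force": force on the tool from outside, world axes, zero at the start; "moment": the same for the moment, N m; "opening": opening from 0.0 (shut) to 1.0 (fully open).
Only numpy, scipy, OpenCV 4.12 (cv2) and the standard library are available. Lean on these libraries where they do the work, as an engineer would, in place of code of your own. Each camera call takes 0.05 s, during which the arm holds its last target.

TASK

Two brake levers are clamped up for inspection; check the one with the longer blade. With the outside of your fingers on the front of its blade, press it fully in towards its bar until it comes up against its stop, hold it there for a second, let it come all the way out again, then press it fully in a second time and finish still holding it in against the stop so that the gap left to the bar can be measured. Only push: do not put a finger behind the blade or touch the bar, do not force it hard once it has stopped, and leave the shorter lever and everything else on the bench alone.

Things in the scene. Friction and masses are not known exactly. Their poses are not given: they have to be found in the camera images.
- long_fixture: Fixed steel base plate 150 x 250 x 15 mm carrying the brake lever with the longer blade; origin at the centre of its underside, on the table. Its y axis runs along the bar (250 mm side), its -x side is the lever's side, and +x is the way the lever is pressed. It is turned up to 0.35 rad.
- long_bar: Handlebar piece of that fixture: bar of 22 mm diameter with a black rubber grip of 32 mm diameter, level, its axis 100 mm above the table along the plate's y axis (x = 0), on two aluminium posts (36 mm in x, 18 mm in y, top at 116 mm, at y = -102 and +108 mm), with the black lever mount at y = +70 mm (top at 117 mm). Not to be touched. Origin and axes are those of the plate.
- long_hinge (a point): Hinge axis (vertical) of the long lever, 35 mm to the -x side of the bar's axis, at y = +70 mm on the plate, 100 mm above the table, at the blade's mid height.
- long_press (a point): Good place to press: on the outer (front) face of the long blade, at mid height (100 mm above the table), 110 mm from the hinge. It moves with the lever; its x axis is square to the blade and points in the pressing direction (towards the bar), its y axis points along the blade to the hinge, z is up.
- long_lever (a joint): Turn of the long lever in rad: 0 fully out, 0.35 against its built-in stop; grows as it is pressed in (anticlockwise from above). A spring returns it: about 3 N at the press point to start it, about 9 N just before the stop. At the stop the blade is parallel to the bar, with 13 mm of air left to the rubber grip.
- long_blade: Front of the long dark steel blade: 140 mm long from the hinge, the blade in all 12 mm thick and 18 mm high, with a small ball at its end; level. Origin on the hinge, at mid height; the blade runs along its -y and its outer face lies at x = -6 mm.
- long_blade_back: Inner face of the same blade (the face that looks at the bar), at x = +6 mm in the same axes. Not to be touched.
- short_fixture: The same fixture with the lever whose blade is shorter (85 mm); origin at the centre of the underside of its plate. The two fixtures swap places.
- short_lever (a joint): Turn of the shorter lever in rad, 0 fully out. To be left alone.
- plug_gauge: Loose upright steel plug gauge, 26 mm across, 60 mm tall, standing on the long lever's plate, on the far side of the bar; origin at its foot.
- ring_gauge: Loose steel ring, 40 mm across, 16 mm high, lying on the short lever's plate; origin at its underside.
- pin_gauge: Loose upright steel cylinder, 24 mm across, 30 mm tall; origin at its foot.
- mouse: Loose black computer mouse, 105 x 60 x 32 mm; origin at its underside.
- screwdriver: Loose screwdriver lying flat, 170 mm long; leave it.
- oil_jar: Loose closed amber jar, 50 mm across, 60 mm tall, beyond the fixtures; origin at its foot.

How it is judged:
By the outcome, as a careful person would: the job done as asked, in the order asked, and still so for the second after the job is handed in, while the arm keeps its last pose, push and grip.
It also fails if it takes over 42 s, if anything falls off the work surface, if the arm or the gripper's body presses on something with over 40 N, if the wrist force passes 120 N, or if a joint passes its speed limit or range.

## Working session

There is one attempt and no reset: what is moved stays moved. The work goes in short steps, Python scripts to look and compute and a shell command to move; the robot and the scene stay as the last step left them, time stands still between calls to the robot, and variables do not carry over. Pictures are saved under pics/ and viewed, and the job is handed in when it is done.

```bash
mkdir -p pics; ls; python3 - <<'E'
from plant import *
import cv2
s=get_state();print(s)
for n in("side","top","wrist"):
    p=snapshot(n);cv2.imwrite(f"pics/{n}0.png",p["color"][:,:,::-1])
    print(n,p["intrinsics"].tolist(),p["extrinsics"].round(4).tolist())
    for t in("long_fixture","long_bar","long_hinge","long_press","long_blade","short_fixture","plug_gauge","ring_gauge","pin_gauge","mouse","screwdriver","oil_jar"):
        print(t,[(d["xy"],d["score"]) for d in find_in(t,n)[:2]])
E
```

```text
pics
{'clock': 0.0, 'q': array([ 1.21280346,  0.68997388, -0.19454558,  1.566346  ,  0.15731084,
        0.90249138, -0.2150762 ]), 'qd': array([ 5.49479386e-04,  8.62490541e-05, -7.73720266e-04,  1.33971661e-03,
       -7.90407253e-04, -5.61754440e-04,  1.20265168e-03]), 'joint_torque': array([ 3.42363173e-04, -5.27569306e+01, -1.26690645e+00, -1.53426397e+01,
       -5.26798808e-02,  6.58236619e-03,  1.76346362e-04]), 'tool_pos': array([ 0.23838017, -0.57707036,  0.23791661]), 'eef_rot': array([ 9.80859585e-01,  1.94714262e-01, -2.36514690e-04, -8.80619503e-04]), 'contact_force': array([0.2252119 , 0.63954094, 0.44985537]), 'moment': array([ 0.01189989, -0.05447547,  0.04126307]), 'opening': 1.0033213863377635}
side [[476.06703829101144, 0.0, 257.0845844982956], [0.0, 476.06703829101144, 189.75665992544197], [0.0, 0.0, 1.0]] [[-0.9725, -0.2322, -0.018, 0.5696], [-0.1629, 0.7333, -0.6601, 0.1477], [0.1664, -0.639, -0.751, 1.0393], [0.0, 0.0, 0.0, 1.0]]
long_fixture [([249.3, 159.9], 0.82), ([273.2, 129.8], 0.7)]
long_bar [([251.0, 147.4], 0.89)]
long_hinge [([273.9, 135.2], 0.84)]
l
[... 821 characters left out ...]
fixture [([333.9, 187.0], 0.67), ([188.2, 168.1], 0.63)]
plug_gauge [([293.1, 148.2], 0.59)]
ring_gauge [([173.8, 144.2], 0.47)]
pin_gauge [([262.8, 255.8], 0.37)]
mouse [([152.5, 279.5], 0.73)]
screwdriver [([359.1, 276.7], 0.9)]
oil_jar [([265.0, 110.8], 0.77), ([296.5, 148.8], 0.18)]
wrist [[272.7954788985664, 0.0, 253.90178250502353], [0.0, 272.7954788985664, 191.71915109631686], [0.0, 0.0, 1.0]] [[0.3822, -0.9241, -0.0004, -0.6251], [-0.8819, -0.3648, 0.2986, -0.0426], [-0.2761, -0.1138, -0.9544, 0.3916], [0.0, 0.0, 0.0, 1.0]]
long_fixture []
long_bar []
long_hinge []
long_press []
long_blade []
short_fixture []
plug_gauge []
ring_gauge []
pin_gauge []
mouse []
screwdriver []
oil_jar []
```

View pics/top0.png

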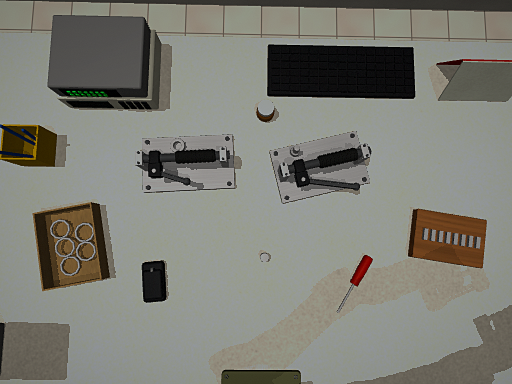

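View pics/side0.png

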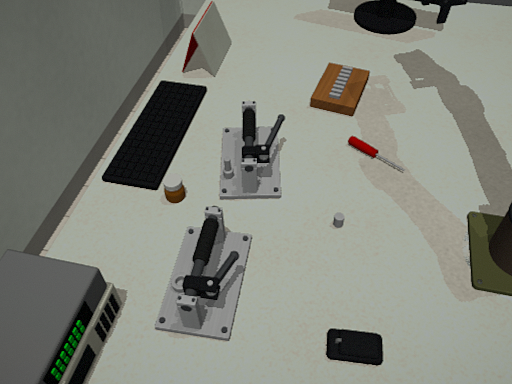

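```bash
python3 - <<'E'
import cv2
a=cv2.imread("pics/top0.png")[110:260,250:400];cv2.imwrite("pics/topc.png",cv2.resize(a,None,fx=5,fy=4,interpolation=2)[:600,:800])
a=cv2.imread("pics/side0.png")[80:220,190:330];cv2.imwrite("pics/sidec.png",cv2.resize(a,None,fx=4,fy=4,interpolation=2))
E
```

```text
(no output)
```

View pics/topc.png

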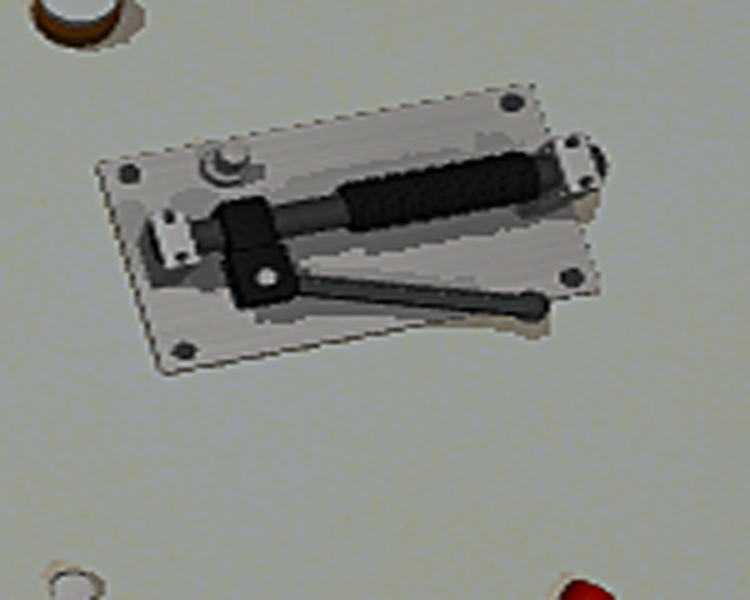

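View pics/sidec.png

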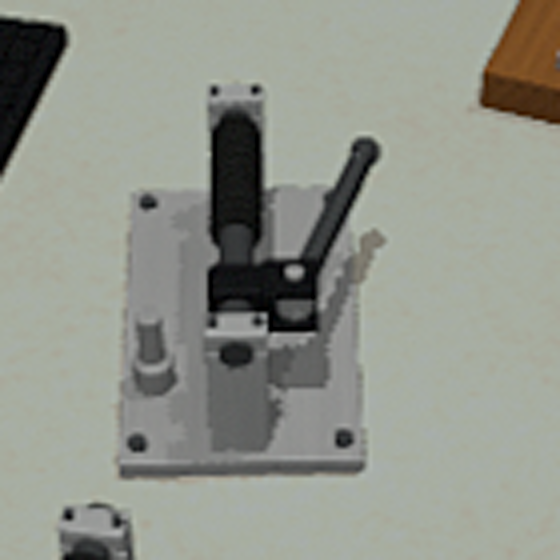

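```bash
cat > h.py <<'E'
import numpy as np
from scipy.optimize import least_squares
from scipy.spatial.transform import Rotation as R
C={"side":(np.array([[476.067,0,257.0846],[0,476.067,189.7567],[0,0,1]]),np.array([[-0.9725,-0.2322,-0.018,0.5696],[-0.1629,0.7333,-0.6601,0.1477],[0.1664,-0.639,-0.751,1.0393]])),
"top":(np.array([[407.4618,0,258.5414],[0,407.4618,183.4676],[0,0,1]]),np.array([[0.0101,-0.9997,0.0212,0.0045],[-0.9919,-0.0127,-0.1263,0.5884],[0.1265,-0.0198,-0.9918,1.0544]]))}
def proj(c,P):
    K,E=C[c];p=K@(E[:,:3]@P+E[:,3]);return p[:2]/p[2]
def W(p,l):
    x,y,a=p;c,s=np.cos(a),np.sin(a);return np.array([x+c*l[0]-s*l[1],y+s*l[0]+c*l[1],l[2]])
E
python3 - <<'E'
from h import *
a=.35
tip=[-.035-.142*np.sin(a),.07-.142*np.cos(a),.1]
O=[("top",(.075,.125,.015),(269.4,150.5)),("top",(.075,-.125,.015),(356.5,131.3)),("top",(-.075,-.125,.015),(370,183.3)),("top",(-.075,.125,.015),(283,203.7)),
("side",(.075,-.125,.015),(223,127.5)),("side",(.075,.125,.015),(220,195.5)),("side",(-.075,.125,.015),(281,195)),
("top",(-.035,.07,.117),(303.2,179.2)),("side",(-.035,.07,.117),(263.8,147.8)),("top",tip,(358,186.7)),("side",tip,(281.5,117.5)),
("top",(0,.108,.116),(284.7,169.5)),("top",(0,-.102,.116),(365,151)),("side",(0,.108,.116),(249.3,161)),("side",(0,-.102,.116),(249,105))]
f=lambda p:np.concatenate([proj(c,W(p,l))-u for c,l,u in O])
r=least_squares(f,[.6,-.15,.2],loss="soft_l1");print(r.x)
print(f(r.x).reshape(-1,2).round(1))
p=r.x
for th in (0,.35):
    b=p[2]-.35+th; h=W(p,(-.035,.07,.1)); n=np.array([np.cos(b),np.sin(b)]);d=np.array([np.sin(b),-np.cos(b)])
    print(th,"hinge",h,"press",h[:2]+.11*d-.006*n,"n",n,"yaw",b, "tip",h[:2]+.147*d)
print("ball at",tip, "plate",W(p,(0,0,0)))
E
```

```text
[ 0.64049496 -0.15669159  0.24377785]
[[-0.4  0.1]
 [-0.6 -0.7]
 [ 0.1 -0.8]
 [-1.  -0.4]
 [ 0.4 -0.6]
 [-0.5 -0. ]
 [ 0.5 -0.7]
 [-0.4  0.3]
 [ 0.4  0.5]
 [-0.5  0.3]
 [ 0.9 -1.1]
 [-0.1 -0.1]
 [ 0.2 -0.3]
 [-0.1 -0.6]
 [ 0.3 -2.5]]
0 hinge [ 0.58963387 -0.09720924  0.1       ] press [ 0.57200521 -0.20595312] n [ 0.99436373 -0.10602251] yaw -0.10622215120678788 tip [ 0.57404856 -0.24338071]
0.35 hinge [ 0.58963387 -0.09720924  0.1       ] press [ 0.61036203 -0.2054051 ] n [0.97043304 0.24137049] yaw 0.2437778487932121 tip [ 0.62511533 -0.2398629 ]
ball at [np.float64(-0.0836914886586741), np.float64(-0.0633909252243278), 0.1] plate [ 0.64049496 -0.15669159  0.        ]
```

```bash
python3 -m creep '[0,0,0,0,0,-7,0,0,0,0,0,-7,0,0,0,0,0,-7,0,0,0,0,0,-7,0,0,0,0,0,-7]' 0 40; python3 -m creep '[0,0,0,0,0,-7,0,0,0,0,0,-7,0,0,0,0,0,-7,0,0,0,0,0,-7,0,0,0,0,0,-7]'
cat >> h.py <<'E'
def rel(target,yaw):
    from plant import get_state
    s=get_state();r=R.from_quat(s["eef_rot"]);M=r.as_matrix()
    g=np.array([[-np.sin(yaw),np.cos(yaw),0],[np.cos(yaw),np.sin(yaw),0],[0,0,-1]]).T  # x left,y press,z down
    print("t",round(s["clock"],2),"tcp",s["tool_pos"].round(4),"F",s["contact_force"].round(1),"yawy",round(np.arctan2(M[1,1],M[0,1]),3),"open",round(s["opening"],3))
    print("shift mm",(M.T@(np.array(target)-s["tool_pos"])*1000).round(1),"rot",np.degrees((r.inv()*R.from_matrix(g)).as_rotvec()).round(2))
E
python3 -c "
from h import *
rel((.52,-.205,.238),.1)"
```

```text
clock: 2.37
tool_pos: [0.2389, -0.5777, 0.239]
eef_rot: [0.873, 0.487, -0.001, 0.0]
contact_force: [0.4, 0.4, -0.1]
opening: 0.647
clock: 2.78
tool_pos: [0.2384, -0.5781, 0.2392]
eef_rot: [0.681, 0.732, -0.001, 0.0]
contact_force: [-0.6, 0.8, 0.0]
opening: 0.269
t 2.78 tcp [ 0.2384 -0.5781  0.2392] F [-0.6  0.8  0. ] yawy 0.072 open 0.269
shift mm [351.8 307.8   0. ] rot [-0.09  0.11 -1.58]
```

```bash
python3 -m creep '[28,24,0,0,0,-1.5,28,24,0,0,0,0,28,24,0,0,0,0,28,24,0,0,0,0,28,24,0,0,0,0]' ; python3 -c "
from h import *
rel((.52,-.205,.238),.1)"
```

```text
clock: 3.2
tool_pos: [0.3389, -0.4336, 0.2362]
eef_rot: [0.678, 0.735, -0.005, 0.001]
contact_force: [0.3, 1.3, -0.8]
opening: 0.006
t 3.2 tcp [ 0.3389 -0.4336  0.2362] F [ 0.3  1.3 -0.8] yawy 0.082 open 0.006
shift mm [213.  199.1  -4.5] rot [-0.32  0.43 -1.05]
```

```bash
python3 -m creep '[28,26,0,0,0,-1,28,26,0,0,0,0,28,26,0,0,0,0,28,26,0,0,0,0,28,26,0,0,0,0]' ; python3 -c "
from h import *
rel((.52,-.205,.238),.1)"
```

```text
clock: 3.62
tool_pos: [0.4585, -0.2758, 0.235]
eef_rot: [0.673, 0.74, -0.005, 0.002]
contact_force: [1.1, -0.6, 0.3]
opening: 0.002
t 3.62 tcp [ 0.4585 -0.2758  0.235 ] F [ 1.1 -0.6  0.3] yawy 0.095 open 0.002
shift mm [64.6 68.  -4. ] rot [-0.31  0.57 -0.26]
```

```bash
python3 -m creep '[28,29,0,0,0,0,24,26,0,0,0,0,10,10,0,0,0,0,0,0,0,0,0,0]' ; python3 -c "
from h import *
rel((.52,-.205,.082),.1)"
```

```text
clock: 3.95
tool_pos: [0.5257, -0.1943, 0.2354]
eef_rot: [0.668, 0.745, -0.001, 0.003]
contact_force: [0.9, -0.1, -0.2]
opening: 0.006
t 3.95 tcp [ 0.5257 -0.1943  0.2354] F [ 0.9 -0.1 -0.2] yawy 0.109 open 0.006
shift mm [ -9.2  -7.1 153.4] rot [0.12 0.34 0.51]
```

```bash
python3 -m creep '[-5,-4,30,0,0,0,-4,-4,30,0,0,0,0,0,30,0,0,0,0,0,30,0,0,0,0,0,15,0,0,0]' ; python3 - <<'E'
from h import *
from plant import *
import cv2
rel((.535,-.205,.082),.1)
for n in("side","top"):
    p=snapshot(n)["color"][:,:,::-1]
    a=p[80:220,190:330] if n=="side" else p[110:260,250:400]
    cv2.imwrite(f"pics/{n}1.png",cv2.resize(a,None,fx=4,fy=4,interpolation=2))
E
```

```text
clock: 4.37
tool_pos: [0.5225, -0.2103, 0.101]
eef_rot: [0.668, 0.744, 0.0, 0.01]
contact_force: [-0.7, -0.7, -0.5]
opening: 0.007
t 4.37 tcp [ 0.5225 -0.2103  0.101 ] F [-0.7 -0.7 -0.5] yawy 0.107 open 0.007
shift mm [ 4.2 12.8 19.1] rot [0.78 0.78 0.42]
```

View pics/side1.png

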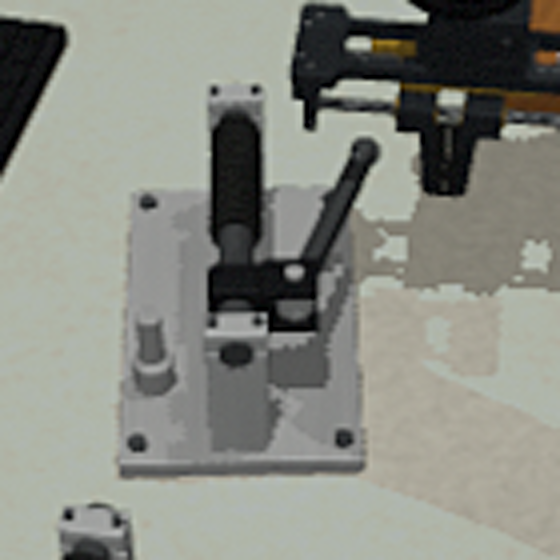

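View pics/top1.png

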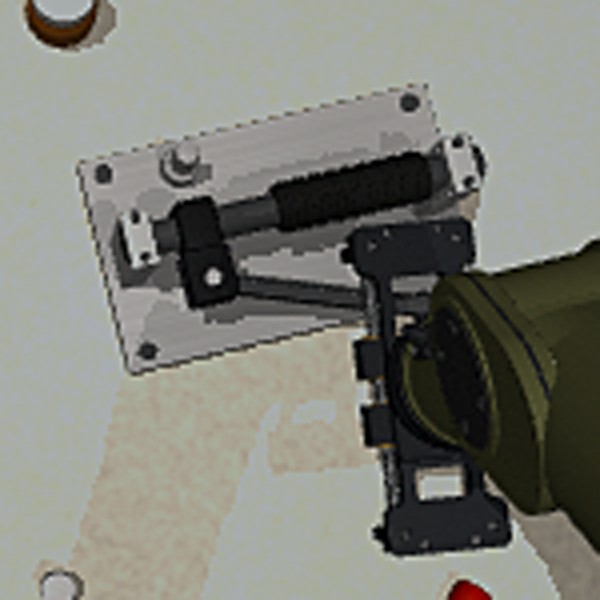

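```bash
python3 - <<'E'
from h import *
t=np.array([.5225,-.2103,.101]);yaw=.107
X=np.array([-np.sin(yaw),np.cos(yaw),0]);Y=np.array([np.cos(yaw),np.sin(yaw),0]);Z=np.array([0,0,1])
def pc(n,P):
    q=proj(n,P); return ((q-np.array([190,80]))*4 if n=="side" else (q-np.array([250,110]))*4).round(0)
print("tip",pc("side",t))
for h in (.0,.03,.064,.1,.14):
  for dx in(-.037,0,.037):
    print(h,dx,pc("side",t+X*dx+Y*.0935+Z*h),pc("top",t+X*dx+Y*.0935+Z*h))
E
```

```text
tip [443. 185.]
0.0 -0.037 [300. 136.] [427. 238.]
0.0 0 [293. 174.] [369. 243.]
0.0 0.037 [286. 214.] [312. 248.]
0.03 -0.037 [300.  99.] [439. 230.]
0.03 0 [293. 137.] [380. 235.]
0.03 0.037 [286. 176.] [321. 241.]
0.064 -0.037 [300.  55.] [455. 221.]
0.064 0 [293.  93.] [394. 226.]
0.064 0.037 [285. 132.] [332. 232.]
0.1 -0.037 [299.   6.] [472. 210.]
0.1 0 [292.  44.] [409. 216.]
0.1 0.037 [284.  83.] [345. 222.]
0.14 -0.037 [299. -51.] [493. 197.]
0.14 0 [291. -13.] [427. 203.]
0.14 0.037 [284.  26.] [360. 209.]
```

```bash
python3 -m creep '[2,0,10,0.5,0.5,0.5,2,0,6,0,0,0,0,8,0,0,0,0,0,8,0,0,0,0]' ; python3 -c "
from h import *
rel((.554,-.205,.083),.1)"
```

```text
clock: 4.8
tool_pos: [0.5376, -0.208, 0.087]
eef_rot: [0.673, 0.739, -0.001, 0.004]
contact_force: [0.1, 0.2, -0.3]
opening: 0.007
t 4.8 tcp [ 0.5376 -0.208   0.087 ] F [ 0.1  0.2 -0.3] yawy 0.093 open 0.007
shift mm [ 1.5 16.6  4. ] rot [ 0.19  0.37 -0.39]
```

```bash
python3 -m creep '[0,5,2,0,0,0,0,5,2,0,0,0,0,4,0,0,0,0,0,4,0,0,0,0,0,4,0,0,0,0]' ; python3 -c "
from h import *
rel((.592,-.205,.083),.1)"
```

```text
clock: 5.22
tool_pos: [0.5633, -0.207, 0.0851]
eef_rot: [0.674, 0.739, -0.001, 0.005]
contact_force: [-4.1, -1.6, 1.8]
opening: 0.005
t 5.22 tcp [ 0.5633 -0.207   0.0851] F [-4.1 -1.6  1.8] yawy 0.092 open 0.005
shift mm [-0.6 28.8  2.2] rot [ 0.27  0.53 -0.44]
```

```bash
python3 -m creep '[0,4,0,0,0,-1,0,4,0,0,0,-1,0,4,0,0,0,-1,0,4,0,0,0,-1]' ; python3 -c "
from h import *
rel((.592,-.205,.083),.2)"
```

```text
clock: 5.55
tool_pos: [0.5751, -0.209, 0.0851]
eef_rot: [0.647, 0.763, -0.007, 0.003]
contact_force: [-4.3, -3.6, 4.8]
opening: 0.006
t 5.55 tcp [ 0.5751 -0.209   0.0851] F [-4.3 -3.6  4.8] yawy 0.165 open 0.006
shift mm [ 1.2 17.3  2. ] rot [-0.46  0.76 -2.02]
```

```bash
python3 -m creep '[1,4,0,0,0,-1,1,4,0,0,0,-1,0,4,0,0,0,0]' ; python3 -c "
from h import *
rel((.592,-.205,.085),.2)"
```

```text
clock: 5.8
tool_pos: [0.5823, -0.2094, 0.0849]
eef_rot: [0.633, 0.774, -0.013, 0.0]
contact_force: [-6.7, 0.2, 5.4]
opening: 0.007
t 5.8 tcp [ 0.5823 -0.2094  0.0849] F [-6.7  0.2  5.4] yawy 0.201 open 0.007
shift mm [ 2.3 10.4 -0.3] rot [-1.12  0.97  0.05]
```

```bash
python3 -m creep '[1,4,0,-0.5,0.5,0,0,4,0,-0.5,0,0]' ; python3 -m creep '[0,3,0,0,0,0]'; python3 -c "
from h import *
rel((.592,-.205,.085),.2)"
```

```text
clock: 5.97
tool_pos: [0.5866, -0.2087, 0.0846]
eef_rot: [0.632, 0.775, -0.007, 0.0]
contact_force: [-7.1, -1.0, 6.1]
opening: 0.01
clock: 6.05
tool_pos: [0.5876, -0.2087, 0.0846]
eef_rot: [0.632, 0.775, -0.008, -0.001]
contact_force: [-6.3, -0.6, 6.5]
opening: 0.006
t 6.05 tcp [ 0.5876 -0.2087  0.0846] F [-6.3 -0.6  6.5] yawy 0.201 open 0.006
shift mm [ 2.7  5.  -0.5] rot [-0.84  0.51  0.09]
```

```bash
python3 -m creep '[0,4,0,0,0,0]' ; python3 -m creep '[0,4,0,0,0,0]' ; python3 -m creep '[0,4,0,0,0,0]'; python3 - <<'E'
from h import *
from plant import *
import cv2
rel((.592,-.205,.085),.2)
for n in("side","top"):
    p=snapshot(n)["color"][:,:,::-1]
    a=p[80:220,190:330] if n=="side" else p[110:260,250:400]
    cv2.imwrite(f"pics/{n}2.png",cv2.resize(a,None,fx=4,fy=4,interpolation=2))
E
```

```text
clock: 6.13
tool_pos: [0.5893, -0.2084, 0.0846]
eef_rot: [0.632, 0.775, -0.01, -0.003]
contact_force: [-8.4, -1.3, 6.2]
opening: 0.004
clock: 6.22
tool_pos: [0.5911, -0.2082, 0.0847]
eef_rot: [0.632, 0.775, -0.012, -0.004]
contact_force: [-8.5, -1.2, 7.3]
opening: 0.003
clock: 6.3
tool_pos: [0.5926, -0.208, 0.0847]
eef_rot: [0.632, 0.775, -0.014, -0.006]
contact_force: [-9.7, -0.5, 7.3]
opening: 0.005
t 6.3 tcp [ 0.5926 -0.208   0.0847] F [-9.7 -0.5  7.3] yawy 0.203 open 0.005
shift mm [ 3.1 -0.  -0.3] rot [-1.73  0.49  0.16]
```

View pics/side2.png

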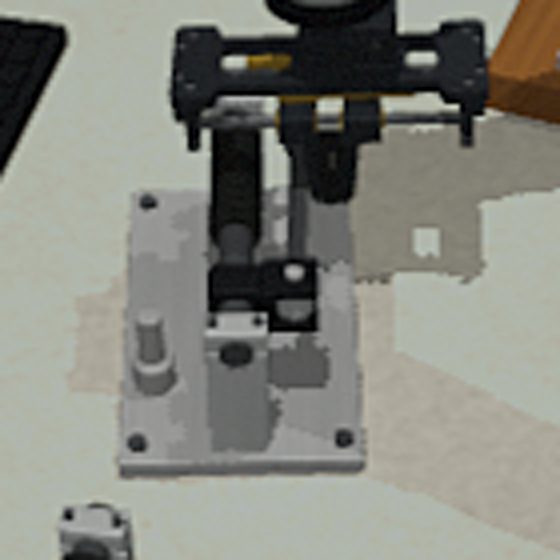

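View pics/top2.png

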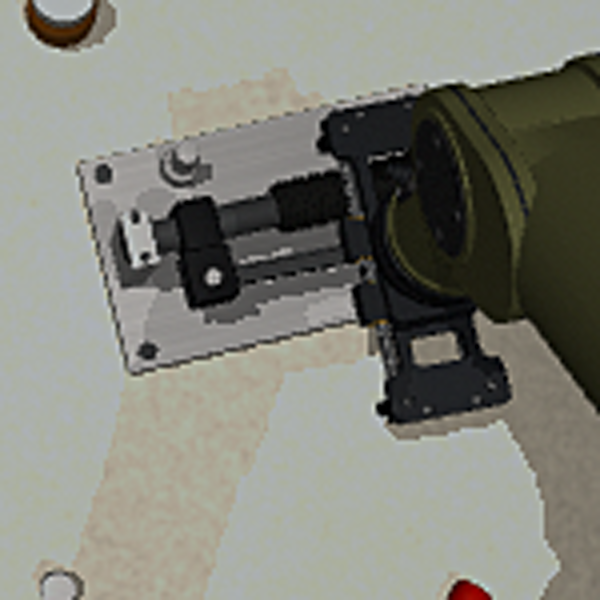

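```bash
python3 -m creep '[0,4,0,-1,0.5,0]' ; python3 -m creep '[0,4,0,-1,0,0]' ; python3 -m creep '[0,4,0,-1,0,0]'; python3 -c "
from h import *
rel((.592,-.205,.085),.2)"
```

```text
clock: 6.48
tool_pos: [0.5942, -0.2075, 0.0844]
eef_rot: [0.631, 0.775, -0.007, -0.006]
contact_force: [-9.8, -2.1, 5.2]
opening: 0.003
clock: 6.57
tool_pos: [0.5952, -0.2074, 0.084]
eef_rot: [0.631, 0.776, -0.003, -0.003]
contact_force: [-9.5, -1.5, 6.5]
opening: 0.007
clock: 6.65
tool_pos: [0.596, -0.2073, 0.0837]
eef_rot: [0.631, 0.776, 0.002, 0.001]
contact_force: [-9.2, -1.8, 7.3]
opening: 0.009
t 6.65 tcp [ 0.596  -0.2073  0.0837] F [-9.2 -1.8  7.3] yawy 0.205 open 0.009
shift mm [ 3.1 -3.5 -1.3] rot [ 0.22 -0.06  0.31]
```

```bash
for i in 1; do python3 -m creep '[0,5,0,0,0,0]' ; python3 -m creep '[0,5,0,-0.5,0,0]' ; python3 -m creep '[0,5,0,-0.5,0,0]'; python3 -m creep '[0,5,0,-0.5,0,0]';done; python3 -c "
from h import *
rel((.592,-.205,.085),.2)"
```

```text
clock: 6.73
tool_pos: [0.5967, -0.2073, 0.0835]
eef_rot: [0.631, 0.776, -0.001, -0.002]
contact_force: [-10.0, -0.7, 7.2]
opening: 0.004
clock: 6.82
tool_pos: [0.5974, -0.2072, 0.0832]
eef_rot: [0.631, 0.776, -0.001, -0.002]
contact_force: [-13.1, -1.3, 9.8]
opening: 0.007
clock: 6.9
tool_pos: [0.5974, -0.2073, 0.0829]
eef_rot: [0.63, 0.776, -0.002, -0.003]
contact_force: [-13.6, -2.2, 12.5]
opening: 0.004
clock: 6.98
tool_pos: [0.5973, -0.2074, 0.0827]
eef_rot: [0.63, 0.776, -0.003, -0.004]
contact_force: [-13.7, -1.3, 11.8]
opening: 0.001
t 6.98 tcp [ 0.5973 -0.2074  0.0827] F [-13.7  -1.3  11.8] yawy 0.207 open 0.001
shift mm [ 3.5 -4.7 -2.3] rot [-0.49 -0.14  0.41]
```

```bash
python3 -m creep '[0,5,-0.5,-0.4,0,0,0,5,-0.5,-0.4,0,0,0,5,-0.5,-0.4,0,0,0,5,-0.5,-0.4,0,0]';python3 -c "
from h import *
rel((.5974,-.205,.085),.2)"
```

```text
clock: 7.32
tool_pos: [0.5969, -0.2075, 0.0829]
eef_rot: [0.629, 0.777, -0.008, -0.009]
contact_force: [-12.2, -0.3, 8.4]
opening: 0.006
t 7.32 tcp [ 0.5969 -0.2075  0.0829] F [-12.2  -0.3   8.4] yawy 0.209 open 0.006
shift mm [ 2.3  0.9 -2.1] rot [-1.34 -0.26  0.52]
```

```bash
python3 -m creep '[0,6,-0.3,-0.8,0,0,0,6,-0.3,-0.8,0,0,0,6,-0.3,-0.8,0,0,0,6,-0.3,-0.8,0,0]';python3 - <<'E'
from h import *
from plant import *
import cv2
rel((.5974,-.205,.085),.2)
for n in("side","top"):
    p=snapshot(n)["color"][:,:,::-1]
    a=p[80:220,190:330] if n=="side" else p[110:260,250:400]
    cv2.imwrite(f"pics/{n}3.png",cv2.resize(a,None,fx=4,fy=4,interpolation=2))
E
```

```text
clock: 7.65
tool_pos: [0.5972, -0.2075, 0.0826]
eef_rot: [0.629, 0.777, -0.005, -0.008]
contact_force: [-14.5, -1.5, 11.9]
opening: -0.002
t 7.65 tcp [ 0.5972 -0.2075  0.0826] F [-14.5  -1.5  11.9] yawy 0.211 open -0.002
shift mm [ 2.4  0.6 -2.4] rot [-0.98 -0.37  0.61]
```

View pics/top3.png

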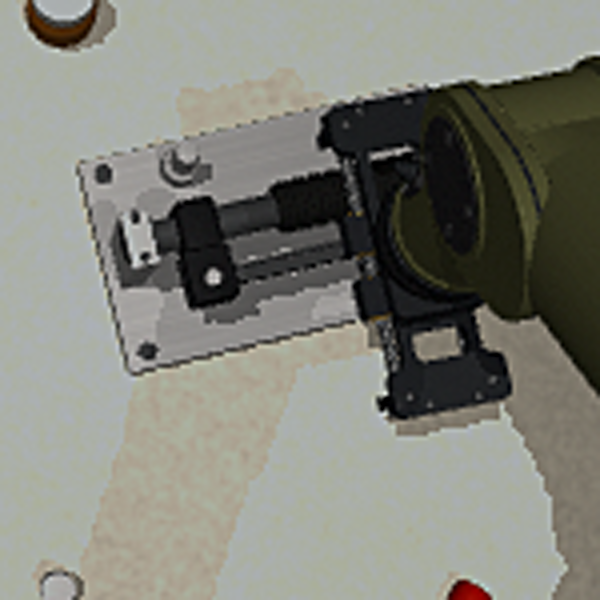

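View pics/side3.png

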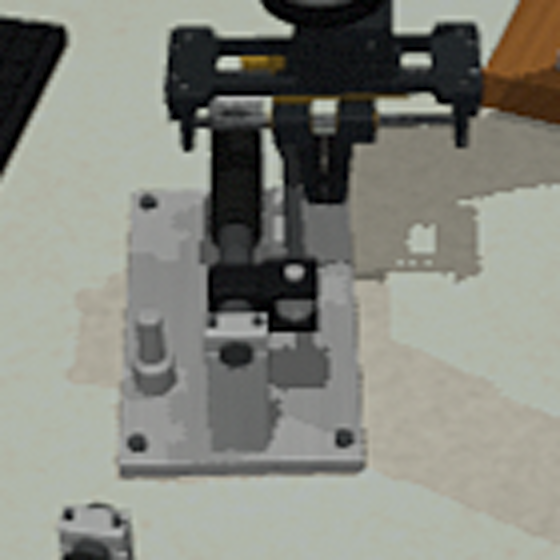

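```bash
python3 -m creep '[0,5.5,-1.5,-0.8,0,0,0,5.5,-1.5,-0.8,0,0,0,5.5,-1.5,-0.8,0,0,0,5.5,-1.5,-0.8,0,0]'; python3 -m creep '[0,5.5,-1.5,-0.8,0,0,0,5.5,-1.5,-0.8,0,0,0,5.5,-1.5,-0.8,0,0,0,5.5,-1.5,-0.8,0,0]';python3 - <<'E'
from h import *
rel((.5974,-.205,.085),.2)
E
```

```text
clock: 8.08
tool_pos: [0.5972, -0.2073, 0.0828]
eef_rot: [0.628, 0.778, 0.001, -0.006]
contact_force: [-10.6, -2.3, 2.4]
opening: 0.004
clock: 8.42
tool_pos: [0.5975, -0.2072, 0.0826]
eef_rot: [0.627, 0.779, 0.007, -0.004]
contact_force: [-10.7, -2.0, 2.1]
opening: 0.002
t 8.42 tcp [ 0.5975 -0.2072  0.0826] F [-10.7  -2.    2.1] yawy 0.214 open 0.002
shift mm [ 2.2  0.4 -2.4] rot [ 0.26 -0.87  0.82]
```

```bash
python3 -m creep '[0,7,-1.5,-0.4,0,0,0,7,-1.5,-0.4,0,0,0,7,-1.5,-0.4,0,0,0,7,-1.5,-0.4,0,0,0,7,-1.5,-0.4,0,0]'; python3 -m creep '[0,7,-1.5,-0.4,0,0,0,7,-1.5,-0.4,0,0,0,7,-1.5,-0.4,0,0,0,7,-1.5,-0.4,0,0,0,7,-1.5,-0.4,0,0]';python3 - <<'E'
from h import *
rel((.5974,-.205,.085),.2)
E
```

```text
clock: 8.83
tool_pos: [0.5968, -0.2072, 0.0831]
eef_rot: [0.627, 0.779, -0.007, -0.02]
contact_force: [-15.6, -1.8, 7.8]
opening: 0.003
clock: 9.25
tool_pos: [0.5958, -0.2073, 0.0837]
eef_rot: [0.626, 0.779, -0.022, -0.035]
contact_force: [-16.4, -2.1, 8.0]
opening: 0.008
t 9.25 tcp [ 0.5958 -0.2073  0.0837] F [-16.4  -2.1   8. ] yawy 0.218 open 0.008
shift mm [ 2.   2.  -1.4] rot [-4.53 -1.54  0.99]
```

```bash
python3 -m creep '[0,-10,0,-1,-0.4,0,0,-14,0,-1,-0.4,0,0,-14,0,-1,-0.4,0,0,-14,0,-1,-0.4,0,0,-12,0,-0.5,0,0]'; python3 -m creep '[0,-6,0,0,0,0,0,0,0,0,0,0,0,0,0,0,0,0]';python3 - <<'E'
from h import *
from plant import *
import cv2
rel((.535,-.205,.085),.1)
for n in("side","top"):
    p=snapshot(n)["color"][:,:,::-1]
    a=p[80:220,190:330] if n=="side" else p[110:260,250:400]
    cv2.imwrite(f"pics/{n}4.png",cv2.resize(a,None,fx=4,fy=4,interpolation=2))
E
```

```text
clock: 9.67
tool_pos: [0.5302, -0.2157, 0.0848]
eef_rot: [0.622, 0.783, 0.002, -0.004]
contact_force: [0.7, -0.5, 0.3]
opening: 0.002
clock: 9.92
tool_pos: [0.5248, -0.2168, 0.0855]
eef_rot: [0.621, 0.783, 0.003, -0.003]
contact_force: [-0.5, -0.0, 0.1]
opening: 0.001
t 9.92 tcp [ 0.5248 -0.2168  0.0855] F [-0.5 -0.   0.1] yawy 0.23 open 0.001
shift mm [ 9.2 12.6  0.6] rot [ 0.09 -0.5   7.42]
```

View pics/side4.png

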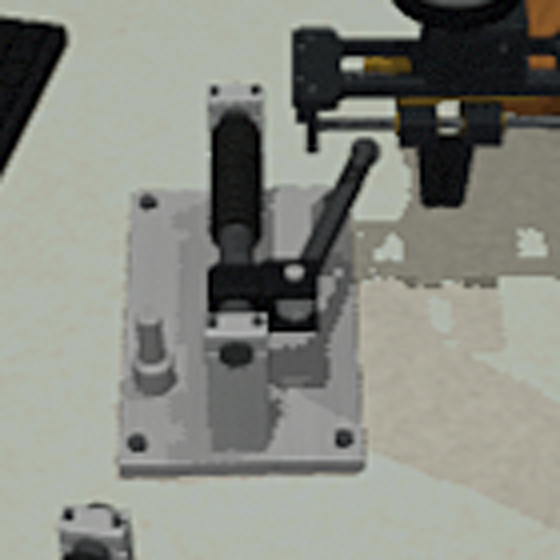

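```bash
python3 -m creep '[6,4,0,0,0,1,6,6,0,0,0,1,0,6,0,0,0,0,0,5,0,0,0,0,0,5,-0.5,0,0,0]';python3 -c "
from h import *
rel((.597,-.205,.085),.22)"
```

```text
clock: 10.43
tool_pos: [0.5534, -0.1958, 0.086]
eef_rot: [0.635, 0.772, 0.005, -0.002]
contact_force: [-0.1, 0.8, 0.6]
opening: 0.008
t 10.43 tcp [ 0.5534 -0.1958  0.086 ] F [-0.1  0.8  0.6] yawy 0.193 open 0.008
shift mm [-17.5  41.    1.1] rot [ 0.33 -0.55 -1.52]
```

```bash
python3 -m creep '[-8,1,0,0,0,0,-5,4,-0.5,0,0,0,-1,5,-0.5,0,0,0,-1,5,-0.5,0,0,0,-1,5,-0.5,0,0,0]';python3 -c "
from h import *
rel((.597,-.207,.085),.22)"
```

```text
clock: 10.85
tool_pos: [0.5729, -0.2065, 0.0864]
eef_rot: [0.635, 0.773, 0.002, -0.008]
contact_force: [-4.8, 1.5, 0.5]
opening: 0.007
t 10.85 tcp [ 0.5729 -0.2065  0.0864] F [-4.8  1.5  0.5] yawy 0.195 open 0.007
shift mm [-5.2 23.6  1.2] rot [-0.36 -0.88 -1.44]
```

```bash
python3 -m creep '[-1,5,-0.5,-0.2,-0.2,-0.3,-1,5,-0.5,-0.2,-0.2,-0.3,-1,5,-0.5,-0.2,-0.2,-0.3,-1,5,-0.5,-0.2,-0.2,0]';python3 -c "
from h import *
rel((.597,-.207,.085),.22)"; python3 -m creep '[-1,5,-0.5,-0.3,-0.2,0,-1,5,-0.5,-0.3,-0.2,0]';python3 -c "
from h import *
rel((.597,-.207,.085),.22)"
```

```text
clock: 11.18
tool_pos: [0.5857, -0.2064, 0.0863]
eef_rot: [0.629, 0.777, -0.002, -0.006]
contact_force: [-7.8, 1.9, 4.4]
opening: 0.003
t 11.18 tcp [ 0.5857 -0.2064  0.0863] F [-7.8  1.9  4.4] yawy 0.209 open 0.003
shift mm [-3.  10.9  1.1] rot [-0.64 -0.38 -0.62]
clock: 11.35
tool_pos: [0.5907, -0.2058, 0.0863]
eef_rot: [0.63, 0.777, -0.004, -0.005]
contact_force: [-8.1, 2.7, 5.2]
opening: 0.004
t 11.35 tcp [ 0.5907 -0.2058  0.0863] F [-8.1  2.7  5.2] yawy 0.209 open 0.004
shift mm [-2.5  5.9  1.2] rot [-0.74 -0.16 -0.65]
```

```bash
python3 -m creep '[0,5,-1,-0.5,0,0,0,5,-1,-0.5,0,0]';python3 -m creep '[0,5,-1,-0.5,0,0,0,5,-1,-0.5,0,0]';python3 -m creep '[0,5,-1,-0.5,0,0,0,5,-1,-0.5,0,0]';python3 -c "
from h import *
rel((.597,-.207,.085),.22)"
```

```text
clock: 11.52
tool_pos: [0.5933, -0.2054, 0.0863]
eef_rot: [0.63, 0.776, -0.003, -0.005]
contact_force: [-9.8, 1.0, 2.4]
opening: 0.005
clock: 11.68
tool_pos: [0.5947, -0.2051, 0.0862]
eef_rot: [0.631, 0.776, -0.003, -0.007]
contact_force: [-10.1, 0.7, 3.0]
opening: 0.001
clock: 11.85
tool_pos: [0.5957, -0.2049, 0.0862]
eef_rot: [0.631, 0.776, -0.004, -0.008]
contact_force: [-10.5, 0.2, 4.1]
opening: 0.006
t 11.85 tcp [ 0.5957 -0.2049  0.0862] F [-10.5   0.2   4.1] yawy 0.205 open 0.006
shift mm [-2.4  0.9  1.1] rot [-0.89 -0.46 -0.89]
```

```bash
python3 -m creep '[-0.5,6,-1,-0.7,-0.2,0,-0.5,6,-1,-0.7,-0.2,0]';python3 -m creep '[0,6,-1,-0.7,0,0,0,6,-1,-0.7,0,0]';python3 -m creep '[0,6.5,-1,-0.6,0,0,0,6.5,-1,-0.6,0,0]';python3 -c "
from h import *
rel((.597,-.207,.085),.22)"
```

```text
clock: 12.02
tool_pos: [0.5969, -0.2048, 0.0859]
eef_rot: [0.632, 0.775, -0.004, -0.006]
contact_force: [-15.9, 1.6, 8.2]
opening: 0.005
clock: 12.18
tool_pos: [0.5968, -0.2048, 0.086]
eef_rot: [0.632, 0.775, -0.004, -0.007]
contact_force: [-12.6, 1.0, 6.6]
opening: 0.008
clock: 12.35
tool_pos: [0.5967, -0.2047, 0.0861]
eef_rot: [0.633, 0.774, -0.006, -0.01]
contact_force: [-15.1, 1.0, 7.9]
opening: 0.003
t 12.35 tcp [ 0.5967 -0.2047  0.0861] F [-15.1   1.    7.9] yawy 0.2 open 0.003
shift mm [-2.3 -0.1  1. ] rot [-1.29 -0.47 -1.14]
```

```bash
python3 - <<'E'
from h import *
from plant import *
import cv2
for n in("side","top","side","top","side","top"):
    p=snapshot(n)["color"][:,:,::-1]
    a=p[80:220,190:330] if n=="side" else p[110:260,250:400]
    cv2.imwrite(f"pics/{n}5.png",cv2.resize(a,None,fx=4,fy=4,interpolation=2))
    cv2.imwrite(f"pics/{n}5full.png",p)
    s=get_state();print(s["clock"],s["tool_pos"].round(4),s["contact_force"].round(1))
E
```

```text
12.4 [ 0.5967 -0.2047  0.0861] [-14.8   0.6   8.4]
12.45 [ 0.5967 -0.2047  0.0861] [-15.8   0.5   8.6]
12.5 [ 0.5967 -0.2047  0.0861] [-14.3   0.4   9.3]
12.55 [ 0.5967 -0.2047  0.0861] [-14.4   2.    9. ]
12.6 [ 0.5967 -0.2047  0.0861] [-15.3   1.    8.8]
12.65 [ 0.5967 -0.2047  0.0861] [-14.    0.8   8.8]
```

View pics/side5.png

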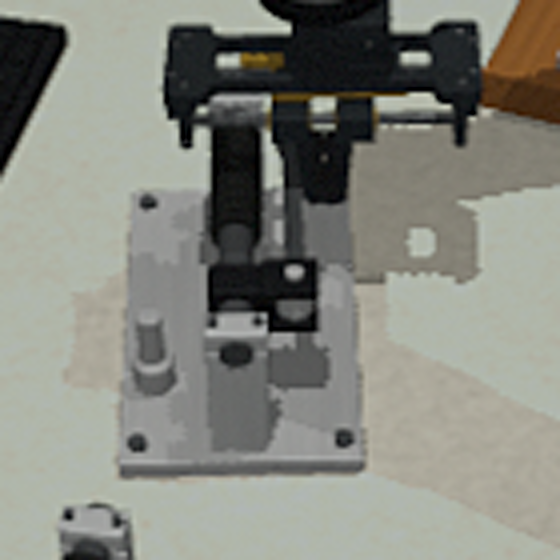

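View pics/top5.png

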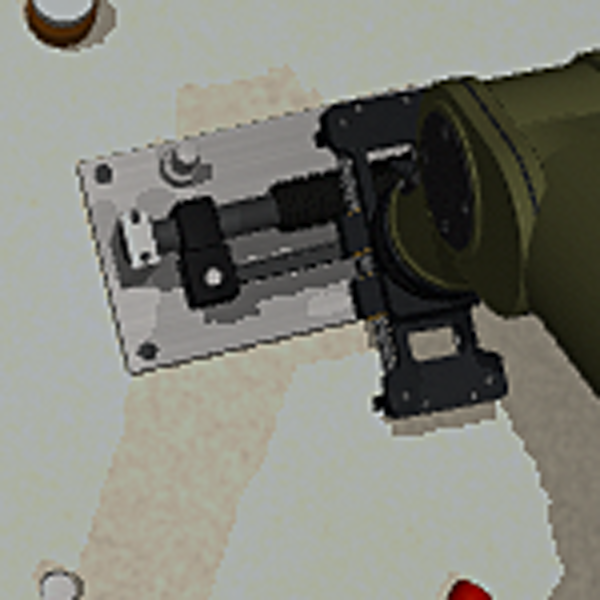

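View pics/top5full.png

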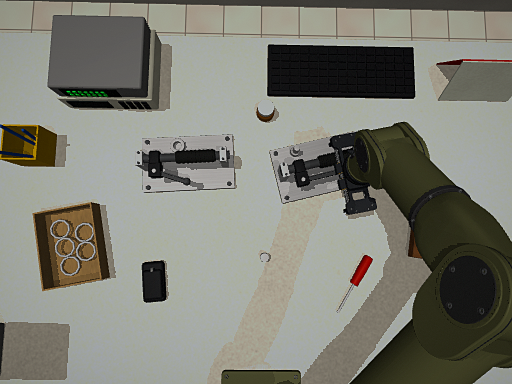

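```bash
python3 - <<'E'
from plant import *
print(finish_job())
s=get_state();print(s["clock"],s["tool_pos"].round(4),s["contact_force"].round(1))
E
```

```text
the job is handed in; nothing more can be done
None
the job is handed in; nothing more can be done
```

I pressed the longer lever (the right-hand fixture in the top view) in to its stop twice with the outside of the shut fingers. The job was handed in at about 12.7 s with the lever still held in.

- **First press:** the tool stopped advancing at x ≈ 0.597 m and the force along the pressing direction rose from about 10 N to 14 N. I held it there for about 2.4 s.
- **Release:** I backed right off. The side picture showed the blade back at its starting position, and the force was about 0 N.
- **Second press:** it stopped at the same place (x ≈ 0.597 m). Over the last 0.3 s before hand-in the tool did not move and the push stayed steady at 14–16 N.
- **Final pictures:** the blade looks parallel to the bar. The shorter lever and the loose things I could see had not moved, and the gripper body stayed about 30 mm above the bar and posts by calculation.

**Less clean points:**
- **Upward force:** friction on the blade added a vertical force, up to about 12 N in the first hold and about 9 N at the end. The total force on the tool was roughly 17–19 N.
- **Tilt:** the tool tilted by about 4.5° late in the first hold. I corrected this before the second press.
- **Stop not seen directly:** the lever angle cannot be read, so reaching the stop is judged from the force rise, the tool position and the pictures.

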